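# Draw a control module out of a leaning card cage and stand it on the easel

## Task

Pull the card cage's lock bar out by its yellow handle until it stops, then draw the module with the red grip bar straight up out of its leaning guides by that bar, gently: pinch it no harder than needed and do not wrench it in the guides. Set it down softly, never dropping it, in the middle of the inspection easel's ledge, lying back squarely against the rest with its components to the front, and let go; leave the grey module and everything else as they are.

Things in the scene. Friction and masses are not known exactly. Their poses are not given: they have to be found in the camera images.
- cage: Dark open-topped card cage on a grey stand, fixed to the bench, about 140 x 150 x 140 mm. Origin: under the stand on the bench, z up, front faces -x. Three slots stand side by side along its y and lean 30 degrees: their direction z' is the cage's z turned about its y so that the upper end leans to -x (the front); x' is the cage's x so turned (rising to the rear).
- cage_slots (a point): Middle of the floor of the middle slot, at cage (12, 0, 47) mm; x', y, z' are counted from here. Slots at y = -34, 0 and +34 mm: the outer two hold modules, the middle one is empty. Guides reach from z' = 6 to 86 mm, cage walls to 94 mm. Each board has 1.5 mm of play on either face and 4 mm in all along x'.
- cage_guides (a point): Middle of the cage's open top, at x' = 0, y = 0, z' = 86 mm. In each slot a spring nose clicks into a notch in the board's rear edge: the first 6 mm take a pull of about 20 N, after that it slides with 3 to 8 N and is free of the guides after 86 mm. Springs included, the module bears on the cage with about 30 N in all at rest; past 75 N it is wrenched.
- module_red: Plug-in module: green board 110 (x) x 4 (y) x 100 (z) mm, with a red grip bar 70 x 10 x 28 mm centred along its top (z = 94 to 122 mm), 0.18 to 0.29 kg. Origin: middle of the lower edge; z up the board, x its width, y its normal; components up to 10 mm proud on the +y face. It starts fully home in the left or right slot with its axes along x', y, z'.
- module_red_grip (a point): Centre of the red grip bar, 112 mm above the module's lower edge, where it is taken across its 10 mm. A pinch of 22 to 45 N a finger draws it out; below that it may slip in the fingers, and over 55 N a finger crushes it.
- module_red_end (a point): Point on the module's +x axis side: the end of the red grip bar, 35 mm from its middle.
- module_grey: A second module of the same make and size with a grey grip bar, in the other outer slot, 68 mm away. Same axes. It stays where it is.
- lock_bar (a joint): Steel bar that slides along the rear top edge of the cage; its teeth (z' = 102 to 106 mm, x' = 38 to 59 mm) lie over the rear shoulders of the boards and hold them down. Value in m: 0 locked, 0.020 pulled out to its stop, towards the cage's -y; boards are free from about 0.014. Takes about 3 N, stays where it is left.
- lock_bar_handle (a point): Middle of the gripping part of the yellow handle on the bar's -y end: an upright plate 26 (x') x 10 (y') x 44 (z') mm, leaning like the slots; this point lies 12 mm below its top. Moves with the bar. Take it across its 10 mm.
- easel: Bent-sheet inspection easel, dark grey, 152 mm wide, fixed to the bench. Origin on the bench under it, z up, open front faces its -x. Its rest leans back 27 degrees (z turned about y, top towards +x) and reaches 112 mm up the slope from easel_corner; the middle 84 mm of it are cut out from 70 mm up, for the fingers. The board leans on it with its back.
- easel_corner (a point): Middle of the corner line of rest and ledge with the ledge at its lowest: easel (-12, 0, 12) mm. The bright ledge, square to the rest, 18 mm deep to a lip 8 mm high, slides up the slope and is clamped 0 to 25 mm above this point, differently each time; its height is not reported: feel for it. Over 25 N on the easel is banging; a fall of over 2 mm is a drop.
- lock_cylinder_3: Brass lock cylinder standing on end, 32 x 17 x 71 mm; bystander, origin under its centre.
- oil_bottle: White oil bottle with a red nozzle, 45 x 45 x 140 mm, standing; bystander, origin under its centre.
- tape_roll: Roll of black tape lying flat, 55 x 53 x 19 mm; bystander, origin under its centre.

How it is judged:
On the way, in this order (a step that is already met when the one before it is completed fails the run):
1. the lock bar is pulled out to its stop (value of joint lock_bar above 0.016 m), for 0.2 s.
2. the red module is drawn clear of the cage (z of module_red in the frame of cage above 0.125 m), for 0.2 s.
At the end, for the whole second after the job is handed in: The red module stands by itself on the easel's ledge, its foot in the corner of ledge and rest and within 18 mm of the middle sideways, leaning 21 to 35 degrees from vertical against the rest, square to it within 7 degrees, component face to the front, at rest; the lock bar is still out (x of module_red in the frame of easel between -0.026 and 0.006 m and y of module_red in the frame of easel between -0.018 and 0.018 m and z of module_red in the frame of easel between 0.005 and 0.044 m and angle between module_red's own z axis and vertical between 0.36 and 0.61 rad and angle between the x axis of module_red and the y axis of easel, either way round below 0.12 rad and y of module_red_end in the frame of easel above 0 m and linear speed of module_red below 0.02 m/s and value of joint lock_bar above 0.014 m); the robot touches nothing.
It fails at once if the red module is crushed: over 55 N on each finger (110 N in all) (contact force between the fingers and module_red above 110 N).
It fails at once if the red module is wrenched in the guides: its contact forces with the cage pass 75 N in all (contact force between module_red and cage above 75 N).
It fails at once if the red module is banged down on the easel (over 25 N) or dropped: moving faster than 0.2 m/s with no finger on it (contact force between module_red and easel above 25 N or (contact force between the fingers and module_red below 0.05 N and linear speed of module_red above 0.2 m/s)).
It fails at once if the grey module is moved over 8 mm (distance of module_grey from where it was at the start of the episode above 0.008 m).
It fails at once if a bystander is moved over 25 mm or knocked over (distance of any of lock_cylinder_3, oil_bottle, tape_roll from where it was at the start of the episode above 0.025 m or angle between any of lock_cylinder_3, oil_bottle's own z axis and vertical above 0.5 rad).
It also fails if it takes over 58 s, if anything falls off the work surface, if the arm or the gripper's body presses on something with over 40 N, if the wrist force passes 120 N, or if a joint passes its speed limit or range.

## Robot

A 6-joint arm with a two-finger parallel gripper is mounted at the origin on a cart in front of the work surface, level with it; the furniture and walls round the work are solid. World frame = base frame: x ahead of the robot, y to its left, z up, the work surface at z = 0. Lengths are in m, angles in rad, forces in N, time in s.
With the tool pointing down it reaches from about 0.375 to 0.975 m from the base axis. Payload 3.8 kg.
Tool frame: the origin (TCP) lies at the very end of the fingers, on their centre line; the grasp point (between the pads) lies 19 mm behind it; z points along the fingers, y is the line along which they close (so a half turn about z gives the same grasp; the last joint's range is limited). The gripper opens to 85 mm and grips with 20 to 120 N. Pads are 22 mm wide; open, the fingers measure 114 mm over their backs; the gripper's body (76 mm by 85 mm) begins 54 mm behind the grasp point. The pads swing forward as they close: fully open they stand 13 mm farther back than shut.
Start: joints at [1.258, 0.264, 1.604, -0, 1.274, -0.037], TCP at [0.184, 0.649, 0.198] pointing down, gripper open.
Joint ranges: [-2.63, 2.63], [-0.94, 2.18], [0.31, 2.57], [-1.31, 4.45], [0, 2.66], [-2.55, 2.55]. Speed limits (rad/s): [2.57, 2.57, 3.14, 3.14, 3.14, 3.14].

## Interface

Orientations are given as a unit quaternion [w, x, y, z].
In Python, from rig import read_state, grab_frame, get_calibration, order, boxes_of, silhouettes gives the robot as it stands.
- The arm moves only by the tool apply_moves, never from a script. Its argument "motion" is a list of rows, each a list of 6 numbers: the shift along the tool's x, y, z as a fraction of full scale, then the turn, a rotation vector about the tool's x, y, z as a fraction of full scale. In form: [[tx, ty, tz, rx, ry, rz], ...]. A call has 1 to 10 rows; each row is the pose to reach, as a shift and turn from the pose commanded when the call began, along the tool's axes at that moment; what a row does not reach only later rows make up. Full scale, the value 1, is 0.15 m for a shift and 60 degrees for a turn. A row lasts 1/8 s, in which the tool goes at most 62.5 mm and 10.7 degrees, less where a joint would pass 70% of its speed; a pose out of reach is approached as far as the arm can. A call with a number of a shift or a turn outside -1 to 1 is refused whole. A call with a gripper value outside its range is refused whole. "claw" is the opening, from 0 (shut) to 1 (fully open), set as the call begins (left out, the last holds). The fingers move at their own pace and stop on an object; the grip force is fixed at half the most. Time passes only in rows, so rows that repeat a pose let the fingers close. It gives the time, the measured TCP pose, the force, the opening and the grip force at its end, in the units of the state.
- read_state(): the state, without advancing time (a new reading comes with each control period).
- grab_frame(name): name is "scene" or "side" or "wrist"; returns (picture, depth): 384x512x3 uint8, blue, green, red; 384x512 float32, m along the optical axis (not along the pixel's ray), 0 where there is no reading.
- get_calibration(name): a dict with "fx", "fy", "cx", "cy" (pixels), "R" (3x3) and "t" (3): a world point X has camera coordinates R X + t. Camera axes: x right, y down, z forward; pixel columns grow to the right and rows downward; lengths in m; the calibration is good to about 2 mm. A picture is of the moment at which its call begins: read the wrist's pose just before it. get_calibration takes no time and is no camera call; for the wrist camera it gives the pose at the moment of the call.
- order.hand_in(): hands the job in; it is judged then, once.
Trained networks look in the newest picture that a camera, given by its name, has taken for a name from the list of things; names that differ only in an ending like _2 or _b are one class to them, and where a whole thing is asked for, a point or a joint stands for the part that bears it (a point fixed in the world has none). Each returns a list of dicts, best first, with "conf" (0 to 1); they miss things now and then, are a little off and sometimes report something else, mostly with a low value. They report only what shows in the picture. A call takes as long as a camera call.
- boxes_of(camera, thing): "pixel" ([column, row] in pixels, amid what is visible of it).
- silhouettes(camera, thing): "region" (384x512 bool, what is visible of it) and "pixel" ([column, row] in pixels, amid what is visible of it).
The state is a dict: "time_s": time; "joints": joint angles; "joint_velocities": joint speeds; "tau": joint torques, N m; "eef_pos": TCP position; "orientation": TCP orientation; "contact_force": force on the tool from outside, world axes, zero at the start; "moment": the same for the moment, N m; "gripper_width": finger opening in m; "grip_force": force on a finger pad.
Only numpy, scipy, OpenCV 4.12 (cv2) and the standard library are available. Lean on these libraries where they do the work, as an engineer would, in place of code of your own. Each camera call takes 0.05 s, during which the arm holds its last target. There are 200 camera calls.

## Working session

There is one attempt and no reset: what is moved stays moved. The work goes in short steps, Python scripts to look and compute and a tool call to move; the robot and the scene stay as the last step left them, time stands still between calls to the robot, and variables do not carry over. Pictures are saved under pics/ and viewed, at most 10 in all, crops included, and the job is handed in when it is done.

Besides the shell and the picture viewer there is one more tool, called after ">>>" by a JSON object that holds its "name" and its "arguments", one argument or row to a line. apply_moves: Moves the arm, as the interface text tells. Its arguments: {"type":"object","properties":{"motion":{"type":"array"},"claw":{"type":"number"}},"required":["motion"]}

```bash
ls; mkdir -p pics; python3 - <<'E'
from rig import *
import cv2,numpy as np
s=read_state();print(s)
for c in("scene","side"):
    p,d=grab_frame(c);cv2.imwrite(f"pics/{c}0.png",p);np.save(f"{c}0.npy",d)
    k=get_calibration(c);print(c,k)
E
```

```text
pics
{'time_s': 0.0, 'joints': array([ 1.25807890e+00,  2.64746383e-01,  1.60537869e+00, -1.97864680e-05,
        1.27370006e+00, -3.69119633e-02]), 'joint_velocities': array([-0.00085539,  0.00088302,  0.00012654, -0.00047996,  0.00018073,
       -0.00105566]), 'tau': array([-1.08584380e-03, -5.15105438e+01, -3.67321265e+01, -1.87051201e-04,
        1.25105929e-02,  5.86309774e-07]), 'eef_pos': array([0.18358526, 0.6487156 , 0.19676414]), 'orientation': array([-1.84830438e-04,  1.37463095e-01,  9.90506260e-01, -1.10087250e-03]), 'contact_force': array([-0.32599758,  0.07739204, -0.02433923]), 'moment': array([-0.05487572, -0.05373021, -0.01092951]), 'grip_force': 0.0, 'gripper_width': 0.08546753563369924}
scene {'fx': 443.86979781403744, 'fy': 443.86979781403744, 'cx': 257.1384775037539, 'cy': 189.85303750127008, 'R': array([[ 0.57463827, -0.81812249, -0.02159737],
       [-0.39574927, -0.25467637, -0.8823392 ],
       [ 0.7163612 ,  0.51557302, -0.47011817]]), 't': array([-0.35468305,  0.33982944,  1.14078683])}
side {'fx': 400.9708136719165, 'fy': 400.9708136719165, 'cx': 252.57602305790274, 'cy': 194.6667571512338, 'R': array([[-0.96678129, -0.25509763, -0.01609755],
       [-0.13733257,  0.57152117, -0.8090138 ],
       [ 0.21557759, -0.77992869, -0.58756919]]), 't': array([0.56377738, 0.2104924 , 1.2957045 ])}
```

View pics/scene0.png

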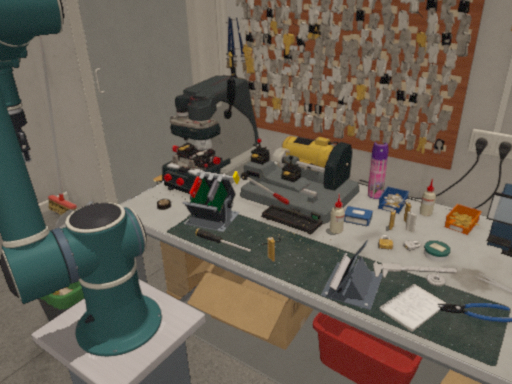

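View pics/side0.png

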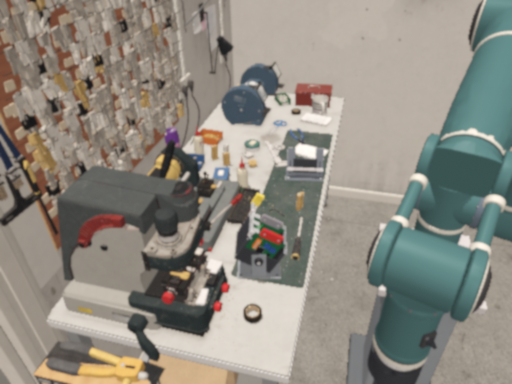

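```bash
cat > h.py <<'E'
import numpy as np,cv2
from rig import *
def cloud(cam,d,m):
    k=get_calibration(cam);v,u=np.nonzero(m&(d>0));z=d[v,u]
    P=np.c_[(u-k['cx'])/k['fx']*z,(v-k['cy'])/k['fy']*z,z]
    return (P-k['t'])@k['R']
E
python3 - <<'E'
from h import *
for c in("scene","side"):
    d=np.load(c+"0.npy")
    for n in("cage","module_red","module_red_grip","module_grey","lock_bar_handle","lock_bar","easel","lock_cylinder_3","oil_bottle","tape_roll"):
        for r in silhouettes(c,n)[:2]:
            P=cloud(c,d,r["region"]);
            if len(P): print(c,n,round(r["conf"],2),np.round(r["pixel"]),len(P),np.round(np.median(P,0),3),np.round(np.percentile(P,3,0),3),np.round(np.percentile(P,97,0),3))
E
```

```text
scene cage 0.61 [215. 210.] 1552 [0.505 0.097 0.061] [0.446 0.034 0.001] [0.589 0.182 0.171]
scene cage 0.28 [224. 176.] 165 [0.546 0.095 0.165] [0.526 0.027 0.156] [0.563 0.172 0.191]
scene module_red 0.96 [199. 193.] 389 [0.5   0.158 0.108] [0.449 0.143 0.058] [0.555 0.175 0.157]
scene module_red 0.2 [211. 210.] 1602 [0.503 0.098 0.061] [ 0.445  0.035 -0.   ] [0.589 0.188 0.17 ]
scene module_red_grip 0.75 [202. 190.] 394 [0.501 0.158 0.11 ] [0.45  0.144 0.059] [0.561 0.175 0.158]
scene lock_bar_handle 0.68 [220. 175.] 242 [0.547 0.112 0.164] [0.526 0.028 0.049] [0.761 0.254 0.192]
scene lock_bar 0.56 [219. 176.] 127 [0.543 0.096 0.166] [0.525 0.027 0.158] [0.562 0.172 0.191]
scene easel 0.68 [353. 280.] 2175 [ 0.443 -0.444  0.008] [ 0.386 -0.502 -0.   ] [ 0.539 -0.375  0.09 ]
scene easel 0.54 [217. 176.] 221 [0.544 0.116 0.164] [0.522 0.027 0.15 ] [0.566 0.191 0.192]
scene lock_cylinder_3 0.45 [274. 248.] 138 [ 0.439 -0.178  0.039] [ 0.432 -0.191  0.005] [ 0.449 -0.164  0.069]
scene oil_bottle 0.82 [339. 216.] 342 [ 0.681 -0.277  0.059] [ 0.672 -0.292  0.006] [ 0.698 -0.258  0.113]
[... 601 characters left out ...]
rey 0.62 [252. 208.] 252 [0.551 0.054 0.168] [ 0.529 -0.172 -0.001] [0.613 0.174 0.197]
side lock_bar_handle 0.79 [253. 205.] 157 [0.549 0.048 0.169] [0.537 0.039 0.153] [0.568 0.155 0.197]
side lock_bar 0.71 [256. 206.] 232 [0.551 0.058 0.168] [ 0.533 -0.157  0.001] [0.614 0.169 0.197]
side easel 0.87 [305. 165.] 992 [ 0.462 -0.405  0.044] [ 0.394 -0.447  0.001] [ 0.537 -0.365  0.105]
side lock_cylinder_3 0.44 [299. 201.] 116 [ 0.445 -0.162  0.038] [ 0.436 -0.182  0.002] [ 0.457 -0.155  0.072]
side oil_bottle 0.69 [244. 175.] 207 [ 0.691 -0.252  0.06 ] [ 0.675 -0.27   0.015] [ 0.712 -0.242  0.106]
side tape_roll 0.7 [250. 317.] 253 [0.492 0.351 0.017] [0.469 0.323 0.   ] [0.516 0.371 0.021]
```

The cage stands at about (0.5, 0.1) with red on its left (scene px ~(200,190)). The yellow handle is at about (236,175) in the scene view and the easel at about (353,275). Next: rough orientation fits and wrist camera geometry.

```bash
cat >> h.py <<'E'
from scipy.spatial.transform import Rotation as Ro
def pose():
    s=read_state();q=s['orientation'];return s['eef_pos'],Ro.from_quat([q[1],q[2],q[3],q[0]])
def delta(p0,R0,p1,R1):
    "one row [t/0.15, rotvec/60deg] from pose 0 to pose 1"
    return np.round(np.r_[R0.inv().apply(p1-p0)/.15,(R0.inv()*R1).as_rotvec()/np.radians(60)],3)
def frame(x,y): return Ro.from_matrix(np.c_[x,y,np.cross(x,y)])
E
python3 - <<'E'
from h import *
k=get_calibration("wrist");p,R=pose()
C=-k['R'].T@k['t'];print("cam in tool",R.inv().apply(C-p),"\naxes in tool (cols x,y,z)\n",np.round(R.inv().as_matrix()@k['R'].T,3),k['fx'],k['cx'],k['cy'])
# plane segmentation of easel, cage, by local normals
for c in("scene","side"):
    d=np.load(c+"0.npy");grab_frame(c)
    for n in("easel","module_red_grip"):
        r=silhouettes(c,n)[0];P=cloud(c,d,r["region"]);rng=np.random.default_rng(0)
        P=P[P[:,2]>.006]
        for it in range(3):
            best=None
            for _ in range(400):
                a,b,e=P[rng.choice(len(P),3,False)];nn=np.cross(b-a,e-a);L=np.linalg.norm(nn)
                if L<1e-6: continue
                nn/=L;m=abs((P-a)@nn)<.002
                if best is None or m.sum()>best.sum():best=m
            Q=P[best];ce=Q.mean(0);nn=np.linalg.svd(Q-ce)[2][2];nn*=np.sign(nn[2]) 
            print(c,n,len(Q),"cen",np.round(ce,3),"n",np.round(nn,3),"az",round(np.degrees(np.arctan2(nn[1],nn[0])),1),"tilt",round(np.degrees(np.arccos(nn[2])),1));P=P[~best]
            if len(P)<30:break
E
```

```text
cam in tool [ 0.06773447  0.00042264 -0.17530335] 
axes in tool (cols x,y,z)
 [[-0.001 -0.965 -0.264]
 [ 1.    -0.001 -0.001]
 [ 0.    -0.264  0.965]] 326.2260049896882 254.17165042048217 191.85585692987223
scene easel 468 cen [ 0.467 -0.458  0.037] n [ 0.142 -0.826  0.546] az -80.3 tilt 56.9
scene easel 259 cen [ 0.445 -0.426  0.062] n [-0.152  0.871  0.467] az 99.9 tilt 62.2
scene easel 143 cen [ 0.456 -0.403  0.034] n [ 0.041 -0.271  0.962] az -81.3 tilt 15.9
scene module_red_grip 244 cen [0.504 0.158 0.11 ] n [-0.235  0.972  0.024] az 103.6 tilt 88.6
scene module_red_grip 74 cen [0.506 0.162 0.111] n [-0.234  0.972  0.014] az 103.5 tilt 89.2
scene module_red_grip 33 cen [0.486 0.151 0.122] n [-0.238  0.971  0.022] az 103.8 tilt 88.7
side easel 276 cen [ 0.465 -0.414  0.055] n [-0.167  0.875  0.454] az 100.8 tilt 63.0
side easel 186 cen [ 0.469 -0.415  0.05 ] n [-0.169  0.873  0.458] az 100.9 tilt 62.7
side easel 124 cen [ 0.457 -0.412  0.054] n [-0.167  0.871  0.462] az 100.9 tilt 62.5
side module_red_grip 339 cen [0.495 0.165 0.118] n [ 0.216 -0.976  0.036] az -77.5 tilt 87.9
side module_red_grip 136 cen [0.496 0.169 0.109] n [ 0.222 -0.975  0.025] az -77.2 tilt 88.5
side module_red_grip 75 cen [0.491 0.161 0.124] n [ 0.222 -0.975  0.009] az -77.2 tilt 89.5
```

```bash
cat >> h.py <<'E'
from scipy.spatial.transform import Slerp
def plan(p1,R1,n,p0=None,R0=None):
    if p0 is None: p0,R0=pose()
    s=Slerp([0,1],Ro.concatenate([R0,R1]))
    for i in range(n):
        a,b=i/n,(i+1)/n;ra,rb=s(a),s(b);pa,pb=p0+(p1-p0)*a,p0+(p1-p0)*b
        print(delta(pa,ra,pb,rb).tolist(),"rows>=",round(max(np.linalg.norm(pb-pa)/.0625,np.degrees((ra.inv()*rb).magnitude())/10.7),1))
def cageR(yaw):
    return Ro.from_euler('z',yaw,degrees=True)*Ro.from_euler('y',-30,degrees=True)  # cols x',y,z'
def gripR(M): # tool for module axes M: y=-My, z=-Mz, x=Mx
    m=M.as_matrix();return Ro.from_matrix(np.c_[m[:,0],-m[:,1],-m[:,2]])
E
python3 - <<'E'
from h import *
plan(np.array([.446,.098,.25]),gripR(cageR(13)),3)
E
```

```text
[-0.894, -1.021, -0.115, -0.218, 0.056, 0.815] rows>= 4.7
[-1.327, 0.046, -0.305, -0.218, 0.056, 0.815] rows>= 4.7
[-0.795, 1.081, -0.233, -0.218, 0.056, 0.815] rows>= 4.7
```

```bash
python3 - <<'E'
from h import *
plan(np.array([.446,.098,.25]),gripR(cageR(13)),4)
E
```

```text
[-0.671, -0.765, -0.087, -0.164, 0.042, 0.611] rows>= 3.6
[-0.981, -0.19, -0.209, -0.164, 0.042, 0.611] rows>= 3.6
[-0.879, 0.467, -0.227, -0.164, 0.042, 0.611] rows>= 3.6
[-0.408, 0.927, -0.132, -0.164, 0.042, 0.611] rows>= 3.6
```

>>> {"name": "apply_moves", "arguments": {
  "motion": [
    [-0.67,-0.77,-0.09,-0.16,0.04,0.61],
    [-0.67,-0.77,-0.09,-0.16,0.04,0.61],
    [-0.67,-0.77,-0.09,-0.16,0.04,0.61],
    [-0.67,-0.77,-0.09,-0.16,0.04,0.61],
    [-0.67,-0.77,-0.09,-0.16,0.04,0.61]
  ]
}}

```text
time_s: 2.02
eef_pos: [0.2491, 0.5103, 0.212]
orientation: [-0.009, 0.44, 0.894, 0.085]
contact_force: [-1.0, -0.1, -0.9]
gripper_width: 0.0851
grip_force: 0.0
```

>>> {"name": "apply_moves", "arguments": {
  "motion": [
    [-0.98,-0.19,-0.21,-0.16,0.04,0.61],
    [-0.98,-0.19,-0.21,-0.16,0.04,0.61],
    [-0.98,-0.19,-0.21,-0.16,0.04,0.61],
    [-0.98,-0.19,-0.21,-0.16,0.04,0.61],
    [-0.98,-0.19,-0.21,-0.16,0.04,0.61]
  ]
}}

```text
time_s: 2.65
eef_pos: [0.3145, 0.3735, 0.2255]
orientation: [-0.017, 0.695, 0.701, 0.159]
contact_force: [0.1, 0.6, -0.2]
gripper_width: 0.0857
grip_force: 0.0
```

>>> {"name": "apply_moves", "arguments": {
  "motion": [
    [-0.88,0.47,-0.23,-0.16,0.04,0.61],
    [-0.88,0.47,-0.23,-0.16,0.04,0.61],
    [-0.88,0.47,-0.23,-0.16,0.04,0.61],
    [-0.88,0.47,-0.23,-0.16,0.04,0.61],
    [-0.88,0.47,-0.23,-0.16,0.04,0.61]
  ]
}}

```text
time_s: 3.28
eef_pos: [0.3809, 0.2361, 0.2398]
orientation: [-0.023, 0.875, 0.432, 0.217]
contact_force: [-0.4, 0.1, -0.3]
gripper_width: 0.0855
grip_force: 0.0
```

>>> {"name": "apply_moves", "arguments": {
  "motion": [
    [-0.41,0.93,-0.13,-0.16,0.04,0.61],
    [-0.41,0.93,-0.13,-0.16,0.04,0.61],
    [-0.41,0.93,-0.13,-0.16,0.04,0.61],
    [-0.41,0.93,-0.13,-0.16,0.04,0.61],
    [-0.41,0.93,-0.13,-0.16,0.04,0.61],
    [-0.41,0.93,-0.13,-0.16,0.04,0.61]
  ]
}}

```text
time_s: 4.03
eef_pos: [0.4476, 0.0986, 0.2529]
orientation: [-0.027, 0.961, 0.116, 0.251]
contact_force: [0.4, -0.2, 0.7]
gripper_width: 0.0852
grip_force: 0.0
```

```bash
python3 - <<'E'
from h import *
s=read_state();print(s['time_s'],s['joints'],s['eef_pos'],s['contact_force'])
p,d=grab_frame("wrist");cv2.imwrite("pics/w1.png",p);np.save("w1.npy",d);k=get_calibration("wrist");np.savez("w1k.npz",**k)
for n in("module_red_grip","module_grey","lock_bar_handle","lock_bar"):
    for r in silhouettes("wrist",n)[:2]:
        P=cloud("wrist",d,r["region"])
        if len(P): print(n,round(r["conf"],2),np.round(r["pixel"]),len(P),np.round(np.median(P,0),3))
E
```

```text
4.025 [ 0.11742202 -0.59772678  2.32538773  0.06857757  0.9067391   1.41898284] [0.4475515  0.09856472 0.25293946] [ 0.40722481 -0.15456643  0.68535987]
module_red_grip 0.83 [205. 188.] 1879 [0.489 0.158 0.137]
module_grey 0.92 [271. 190.] 1486 [0.5   0.095 0.142]
lock_bar_handle 0.7 [271. 126.] 2853 [0.542 0.104 0.168]
lock_bar 0.97 [275. 124.] 2969 [0.543 0.103 0.168]
```

View pics/w1.png

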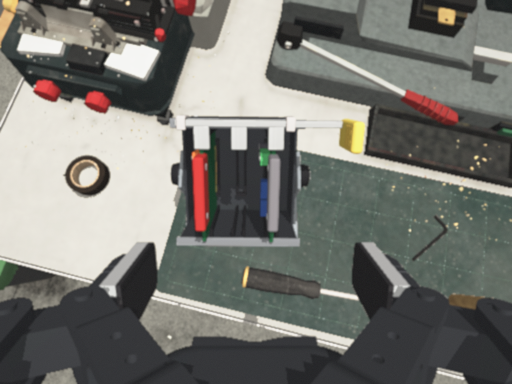

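The wrist view shows the red bar at about (200,190), the grey at (273,192), the teeth bar at row ~124, and the yellow handle at (353,137). Next I'll measure them with colour masks and depth.

```bash
cat > m.py <<'E'
from h import *
def rep(pic,d,k):
    hsv=cv2.cvtColor(pic,cv2.COLOR_BGR2HSV);H,S,V=cv2.split(hsv);uu,vv=np.meshgrid(range(512),range(384))
    roi=lambda a,b,c,e:(uu>a)&(uu<b)&(vv>c)&(vv<e)
    def cl(m):
        v,u=np.nonzero(m&(d>0));z=d[v,u];return (np.c_[(u-k['cx'])/k['fx']*z,(v-k['cy'])/k['fy']*z,z]-k['t'])@k['R']
    return H,S,V,roi,cl
E
python3 - <<'E'
from m import *
pic=cv2.imread("pics/w1.png");d=np.load("w1.npy");k=dict(np.load("w1k.npz"))
H,S,V,roi,cl=rep(pic,d,k)
M0=cageR(13)
masks=dict(red=((H<8)|(H>172))&(S>150)&roi(185,215,145,240),yel=(H>20)&(H<35)&(S>100)&roi(335,370,115,160),grey=(S<40)&(V>90)&roi(264,284,150,235),bar=(S<40)&(V>140)&roi(175,345,112,150))
for n,m in masks.items():
    P=cl(m);Q=M0.inv().apply(P)
    t=Q[:,2];top=np.percentile(t,95);T=Q[(t>top-.004)]
    rect=cv2.minAreaRect((T[:,:2]*1000).astype(np.float32))
    print(n,len(P),"z'top",round(top,4),"rect(mm in x'y at yaw13)",np.round(rect[0],1),np.round(rect[1],1),round(rect[2],1),"pct x'",np.round(np.percentile(T[:,0],[2,98]),4),"y",np.round(np.percentile(T[:,1],[2,98]),4), "ztop med",round(np.median(T[:,2]),4))
    A=T[:,:2]-T[:,:2].mean(0);w=np.linalg.svd(A,full_matrices=False)[2][0];print("   dir deg",round(np.degrees(np.arctan2(w[1],w[0])),1))
E
```

```text
red 1068 z'top -0.1169 rect(mm in x'y at yaw13) [506.4  45.9] [10.1 69.7] 89.8 pct x' [0.474  0.5402] y [0.041  0.0505] ztop med -0.118
   dir deg 179.9
yel 669 z'top -0.0993 rect(mm in x'y at yaw13) [561.7 -86.7] [ 9.1 25.9] 89.3 pct x' [0.55   0.5738] y [-0.091  -0.0825] ztop med -0.1003
   dir deg -179.5
grey 884 z'top -0.117 rect(mm in x'y at yaw13) [506.3 -21.9] [ 9.9 69.5] 89.9 pct x' [0.4739 0.54  ] y [-0.0266 -0.0171] ztop med -0.1181
   dir deg -180.0
bar 4444 z'top -0.1309 rect(mm in x'y at yaw13) [561.1  -7.6] [149.2  29.5] 89.8 pct x' [0.5475 0.5745] y [-0.0763  0.0634] ztop med -0.1336
   dir deg -88.1
```

```bash
cat >> h.py <<'E'
M0=cageR(13);RED=np.array([.5064,.0459,-.128]);HAN=np.array([.5617,-.0867,-.1003])  # in M0 axes; HAN is top
def tcp(q,back=.019): return M0.apply(np.array(q)-[0,0,back])
E
python3 - <<'E'
from h import *
p,R=pose();print(M0.inv().apply(p))
a=tcp(HAN+[0,0,.03]);b=tcp(HAN-[0,0,.008]);G=gripR(M0)
print("Tcp",a,b);plan(a,G,1);plan(b,G,1,a,G)
E
```

```text
[ 0.52317427 -0.00514287 -0.00999222]
Tcp [0.53698776 0.03499283 0.20351393] [0.55550079 0.0392669  0.17060497]
[0.257, 0.546, 0.526, 0.0, 0.012, 0.01] rows>= 1.9
[-0.0, -0.0, 0.253, 0.0, 0.0, 0.0] rows>= 0.6
```

>>> {"name": "apply_moves", "arguments": {
  "motion": [
    [0.257,0.546,0.526,0,0.012,0.01],
    [0.257,0.546,0.526,0,0.012,0.01],
    [0.257,0.546,0.526,0,0.012,0.01],
    [0.257,0.546,0.526,0,0.012,0.01],
    [0.257,0.546,0.526,0,0.012,0.01]
  ],
  "claw": 0.45
}}

```text
time_s: 4.9
eef_pos: [0.5368, 0.0353, 0.2048]
orientation: [-0.029, 0.959, 0.109, 0.259]
contact_force: [-0.3, -0.8, 0.1]
gripper_width: 0.0382
grip_force: 0.0
```

```bash
python3 - <<'E'
from h import *
p,R=pose();s=read_state();print(s['contact_force'],s['gripper_width'])
plan(tcp(HAN-[0,0,.008]),gripR(M0),1)
pic,d=grab_frame("wrist");cv2.imwrite("pics/w2.png",pic)
E
```

```text
[-0.33830297 -0.76189339  0.0780499 ] 0.038209317376128704
[-0.005, 0.002, 0.261, 0.001, -0.003, 0.0] rows>= 0.6
```

View pics/w2.png

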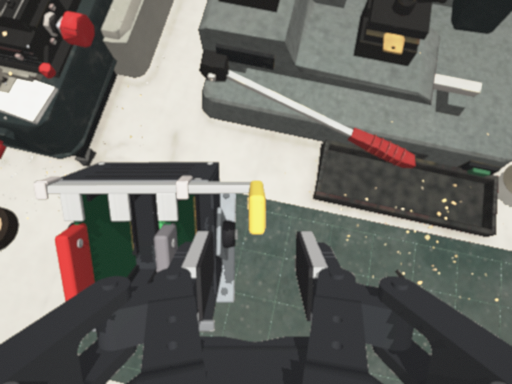

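The handle at (257,208) sits centred between the fingers, with the grey bar well clear of the left finger. I'll descend, then close in steps and watch the force.

>>> {"name": "apply_moves", "arguments": {
  "motion": [
    [-0.005,0.002,0.13,0,0,0],
    [-0.005,0.002,0.26,0,0,0],
    [-0.005,0.002,0.26,0,0,0],
    [-0.005,0.002,0.26,0,0,0]
  ]
}}

```text
time_s: 5.45
eef_pos: [0.5554, 0.039, 0.1707]
orientation: [-0.029, 0.959, 0.109, 0.258]
contact_force: [-0.0, 0.1, 0.3]
gripper_width: 0.0384
grip_force: 0.0
```

>>> {"name": "apply_moves", "arguments": {
  "motion": [
    [0,0,0,0,0,0],
    [0,0,0,0,0,0],
    [0,0,0,0,0,0],
    [0,0,0,0,0,0]
  ],
  "claw": 0.12
}}

```text
time_s: 5.95
eef_pos: [0.5554, 0.0384, 0.1694]
orientation: [-0.029, 0.96, 0.109, 0.258]
contact_force: [0.6, -0.7, 0.3]
gripper_width: 0.0104
grip_force: 0.0
```

>>> {"name": "apply_moves", "arguments": {
  "motion": [
    [0,0,0,0,0,0],
    [0,0,0,0,0,0],
    [0,0,0,0,0,0]
  ],
  "claw": 0.1
}}

```text
time_s: 6.32
eef_pos: [0.5553, 0.0385, 0.1693]
orientation: [-0.029, 0.96, 0.109, 0.257]
contact_force: [-0.1, 0.8, -0.2]
gripper_width: 0.0085
grip_force: 0.0
```

>>> {"name": "apply_moves", "arguments": {
  "motion": [
    [0,0,0,0,0,0],
    [0,0,0,0,0,0],
    [0,0,0,0,0,0]
  ],
  "claw": 0.08
}}

```text
time_s: 6.7
eef_pos: [0.5553, 0.0386, 0.1693]
orientation: [-0.029, 0.96, 0.109, 0.257]
contact_force: [0.9, -0.2, -0.2]
gripper_width: 0.0066
grip_force: 0.0
```

```bash
python3 - <<'E'
from h import *
p,R=pose();print(M0.inv().apply(p))
pic,d=grab_frame("wrist");side,_=grab_frame("side")
a=cv2.resize(side[170:270,200:310],(440,384),interpolation=cv2.INTER_CUBIC)
cv2.imwrite("pics/w3.png",np.hstack([pic[:,120:420],a]))
E
```

```text
[ 0.56078051 -0.08734957 -0.12824648]
```

View pics/w3.png

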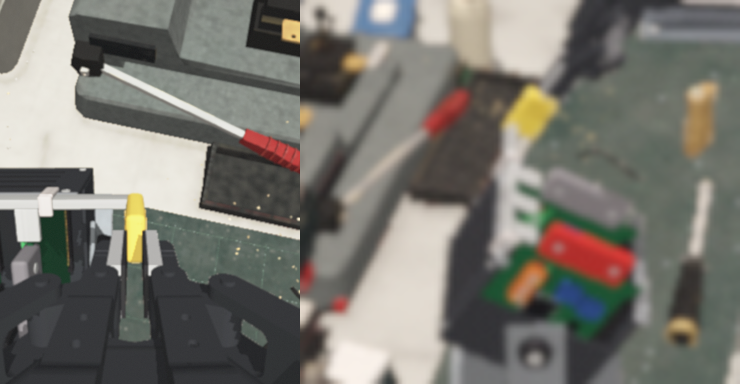

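The fingers straddle the yellow handle, so the width reading is offset. I'll keep closing in steps.

>>> {"name": "apply_moves", "arguments": {
  "motion": [
    [0,0,0,0,0,0],
    [0,0,0,0,0,0],
    [0,0,0,0,0,0]
  ],
  "claw": 0.05
}}

```text
time_s: 7.18
eef_pos: [0.5553, 0.0385, 0.1693]
orientation: [-0.029, 0.96, 0.109, 0.257]
contact_force: [0.2, 0.2, 0.6]
gripper_width: 0.004
grip_force: 0.0
```

>>> {"name": "apply_moves", "arguments": {
  "motion": [
    [0,0,0,0,0,0],
    [0,0,0,0,0,0],
    [0,0,0,0,0,0]
  ],
  "claw": 0.02
}}

```text
time_s: 7.55
eef_pos: [0.5553, 0.0385, 0.1693]
orientation: [-0.029, 0.96, 0.109, 0.257]
contact_force: [-0.5, -0.7, 0.4]
gripper_width: 0.0018
grip_force: 0.0
```

>>> {"name": "apply_moves", "arguments": {
  "motion": [
    [0,0,0,0,0,0],
    [0,0,0,0,0,0],
    [0,0,0,0,0,0]
  ],
  "claw": 0.0
}}

```text
time_s: 7.92
eef_pos: [0.5553, 0.0386, 0.1693]
orientation: [-0.029, 0.96, 0.109, 0.257]
contact_force: [0.5, 0.1, -0.2]
gripper_width: -0.0001
grip_force: 0.0
```

```bash
python3 - <<'E'
from h import *
print(read_state())
pic,d=grab_frame("wrist");np.save("w4.npy",d)
cv2.imwrite("pics/w4.png",cv2.resize(pic[130:370,160:350],None,fx=2.5,fy=2.5))
E
```

```text
{'time_s': 7.925, 'joints': array([-0.07832672, -0.28091273,  2.29607648,  0.25399989,  0.63776282,
        1.10008847]), 'joint_velocities': array([-4.59649267e-04,  9.72399338e-04,  1.60750881e-04, -5.08745410e-04,
       -7.12846753e-05,  1.07638549e-03]), 'tau': array([ 1.17300137e-04, -2.16090328e+01, -3.72587693e+01,  7.21527692e-01,
       -2.38260671e+00,  1.11735374e-04]), 'eef_pos': array([0.55532744, 0.03855233, 0.16931547]), 'orientation': array([-0.029079  ,  0.95971184,  0.1086695 ,  0.25748501]), 'contact_force': array([ 0.53108443,  0.06705081, -0.17739071]), 'moment': array([ 0.00509335,  0.23891646, -0.03878952]), 'grip_force': 0.0, 'gripper_width': -0.00014587575095622102}
```

View pics/w4.png

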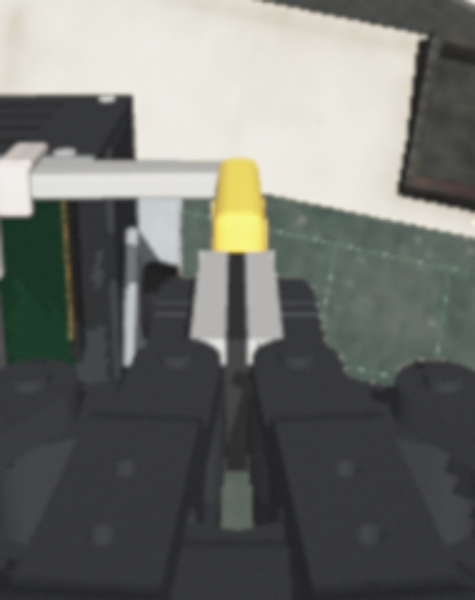

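```bash
python3 - <<'E'
from m import *
pic,_=grab_frame("wrist");d=np.load("w4.npy");k=get_calibration("wrist")
H,S,V,roi,cl=rep(pic,d,k);p,R=pose();print(M0.inv().apply(p))
for n,m in dict(yel=(H>20)&(H<35)&(S>100)&roi(235,275,185,240),padL=(S<40)&(V>120)&roi(234,250,232,265),padR=(S<40)&(V>120)&roi(258,276,232,265)).items():
    Q=M0.inv().apply(cl(m));print(n,len(Q),np.round(np.percentile(Q,[2,25,50,75,98],axis=0),4).tolist())
for row in range(190,300,8): print(row,[round(float(d[row,c]),3) for c in (244,252,256,262)],pic[row,256])
E
```

```text
[ 0.56073442 -0.08738414 -0.12827169]
yel 694 [[0.5674, -0.0922, -0.1368], [0.571, -0.0895, -0.1172], [0.5739, -0.0871, -0.1049], [0.5747, -0.0847, -0.1007], [0.5751, -0.0821, -0.0985]]
padL 393 [[0.5664, -0.0847, -0.0878], [0.5709, -0.0836, -0.0786], [0.5711, -0.0823, -0.0709], [0.5712, -0.0811, -0.0642], [0.5716, -0.0795, -0.0585]]
padR 402 [[0.5705, -0.0932, -0.0868], [0.5709, -0.0921, -0.0783], [0.5711, -0.0909, -0.0702], [0.5713, -0.0896, -0.0634], [0.5717, -0.0884, -0.0585]]
190 [0.367, 0.366, 0.367, 0.367] [225 233 236]
198 [0.192, 0.184, 0.183, 0.186] [102 217 236]
206 [0.19, 0.169, 0.169, 0.171] [102 218 237]
214 [0.36, 0.158, 0.158, 0.159] [111 230 243]
222 [0.357, 0.157, 0.157, 0.158] [132 245 247]
230 [0.147, 0.148, 0.148, 0.149] [ 97 206 233]
238 [0.139, 0.14, 0.138, 0.139] [52 51 52]
246 [0.133, 0.131, 0.131, 0.132] [51 48 50]
254 [0.126, 0.124, 0.126, 0.123] [50 48 49]
262 [0.118, 0.118, 0.118, 0.119] [48 48 49]
270 [0.111, 0.116, 0.116, 0.111] [70 69 70]
278 [0.106, 0.117, 0.118, 0.105] [59 59 59]
286 [0.101, 0.118, 0.119, 0.105] [60 60 61]
294 [0.096, 0.121, 0.12, 0.107] [47 47 48]
```

The closed fingers visibly end about 38 mm short of the reported TCP (tip at z' ≈ -0.09, handle top at -0.10), so they shut just above the handle. I'll open and go lower in small steps, watching the force.

>>> {"name": "apply_moves", "arguments": {
  "motion": [
    [0,0,0,0,0,0],
    [0,0,0,0,0,0],
    [0,0,0,0,0,0],
    [0,0,0,0,0,0]
  ],
  "claw": 0.4
}}

```text
time_s: 8.52
eef_pos: [0.5553, 0.0385, 0.1693]
orientation: [-0.029, 0.96, 0.109, 0.257]
contact_force: [0.3, -0.2, 0.7]
gripper_width: 0.034
grip_force: 0.0
```

```bash
python3 - <<'E'
from m import *
p,R=pose();pic,d=grab_frame("wrist");k=get_calibration("wrist");H,S,V,roi,cl=rep(pic,d,k)
# finger points: everything nearer than 0.2 m in tool frame
for lab,m in(("tool",(d<.26)&roi(120,400,150,384)),):
    Q=R.inv().apply(cl(m)-p)
    for side in(-1,1):
        q=Q[(side*Q[:,1]>.012)&(abs(Q[:,1])<.045)&(abs(Q[:,0])<.02)]
        h=np.histogram(q[:,2],np.arange(-.1,.03,.01));print(side,h[0].tolist(),"max z",np.round(np.percentile(q[:,2],[90,98,99.5]),4))
print(read_state()['contact_force'],read_state()['gripper_width'])
E
```

```text
-1 [788, 2455, 916, 490, 491, 382, 88, 0, 0, 0, 641, 218] max z [0.0048 0.0465 0.0676]
1 [1688, 2676, 917, 489, 493, 377, 86, 0, 0, 0, 0, 0] max z [-0.0624 -0.0438 -0.0385]
[-0.53924464  0.00161347  0.63742822] 0.0341597139284689
```

>>> {"name": "apply_moves", "arguments": {
  "motion": [
    [0,0,0.05,0,0,0],
    [0,0,0.1,0,0,0],
    [0,0,0.1,0,0,0]
  ]
}}

```text
time_s: 8.95
eef_pos: [0.5621, 0.0404, 0.1549]
orientation: [-0.029, 0.96, 0.109, 0.256]
contact_force: [-0.1, -0.1, -0.3]
gripper_width: 0.0344
grip_force: 0.0
```

>>> {"name": "apply_moves", "arguments": {
  "motion": [
    [0,0,0.05,0,0,0],
    [0,0,0.1,0,0,0],
    [0,0,0.1,0,0,0]
  ]
}}

```text
time_s: 9.32
eef_pos: [0.5696, 0.042, 0.1422]
orientation: [-0.029, 0.96, 0.109, 0.257]
contact_force: [-0.7, 0.8, -0.5]
gripper_width: 0.0341
grip_force: 0.0
```

>>> {"name": "apply_moves", "arguments": {
  "motion": [
    [0,0,0,0,0,0],
    [0,0,0,0,0,0],
    [0,0,0,0,0,0],
    [0,0,0,0,0,0]
  ],
  "claw": 0.12
}}

```text
time_s: 9.82
eef_pos: [0.5701, 0.0417, 0.1435]
orientation: [-0.029, 0.96, 0.109, 0.258]
contact_force: [0.9, -1.2, -0.1]
gripper_width: 0.0103
grip_force: 0.9
```

>>> {"name": "apply_moves", "arguments": {
  "motion": [
    [0,0,0,0,0,0],
    [0,0,0,0,0,0],
    [0,0,0,0,0,0]
  ],
  "claw": 0.1
}}

```text
time_s: 10.2
eef_pos: [0.5701, 0.0417, 0.1436]
orientation: [-0.029, 0.96, 0.109, 0.258]
contact_force: [-2.3, -2.3, 1.4]
gripper_width: 0.0092
grip_force: 36.7
```

Contact, which confirms the 38 mm tool offset. Claw 0.10 gives about 37 N, so I now know the gripping force too. Pulling the bar out.

>>> {"name": "apply_moves", "arguments": {
  "motion": [
    [0,0.03,0,0,0,0],
    [0,0.06,0,0,0,0],
    [0,0.09,0,0,0,0],
    [0,0.12,0,0,0,0],
    [0,0.14,0,0,0,0],
    [0,0.15,0,0,0,0],
    [0,0.15,0,0,0,0],
    [0,0.15,0,0,0,0]
  ]
}}

```text
time_s: 11.2
eef_pos: [0.5742, 0.0234, 0.1434]
orientation: [-0.032, 0.96, 0.109, 0.257]
contact_force: [-3.7, 18.2, 6.0]
gripper_width: 0.009
grip_force: 37.4
```

```bash
python3 - <<'E'
from h import *
p,R=pose();print(M0.inv().apply(p),read_state()['contact_force'],read_state()['joints'])
E
```

```text
[ 0.56080623 -0.10640175 -0.15818344] [-3.72264222 18.23202845  6.01962145] [-0.11890886 -0.20285732  2.28842492  0.32168617  0.58424292  0.99977165]
```

>>> {"name": "apply_moves", "arguments": {
  "motion": [
    [0,-0.015,0,0,0,0],
    [0,-0.015,0,0,0,0],
    [0,-0.015,0,0,0,0],
    [0,-0.015,-0.1,0,0,0],
    [0,-0.015,-0.3,0,0,0],
    [0,-0.015,-0.35,0,0,0],
    [0,-0.015,-0.35,0,0,0],
    [0,-0.015,-0.35,0,0,0]
  ],
  "claw": 0.35
}}

```text
time_s: 12.2
eef_pos: [0.5485, 0.0163, 0.188]
orientation: [-0.029, 0.96, 0.109, 0.257]
contact_force: [0.5, 0.5, -0.7]
gripper_width: 0.0299
grip_force: 0.0
```

```bash
python3 - <<'E'
from h import *
print(read_state()['gripper_width'])
plan(tcp(RED*[1,1,0]+[0,0,-.090],.019),gripR(M0),2)
E
```

```text
0.029892987634398665
[-0.179, -0.511, 0.009, 0.0, 0.0, -0.001] rows>= 1.3
[-0.179, -0.511, 0.009, 0.0, 0.0, -0.001] rows>= 1.3
```

>>> {"name": "apply_moves", "arguments": {
  "motion": [
    [-0.18,-0.51,0.01,0,0,0],
    [-0.18,-0.51,0.01,0,0,0],
    [-0.18,-0.51,0.01,0,0,0]
  ]
}}

```text
time_s: 12.58
eef_pos: [0.5083, 0.087, 0.1721]
orientation: [-0.029, 0.96, 0.11, 0.256]
contact_force: [0.6, -0.4, -0.6]
gripper_width: 0.0299
grip_force: 0.0
```

>>> {"name": "apply_moves", "arguments": {
  "motion": [
    [-0.18,-0.51,0.01,0,0,0],
    [-0.18,-0.51,0.01,0,0,0],
    [-0.18,-0.51,0.01,0,0,0],
    [-0.18,-0.51,0.01,0,0,0]
  ]
}}

```text
time_s: 13.08
eef_pos: [0.4714, 0.1548, 0.1594]
orientation: [-0.029, 0.96, 0.109, 0.258]
contact_force: [-0.5, 0.2, -0.3]
gripper_width: 0.0294
grip_force: 0.0
```

```bash
python3 - <<'E'
from m import *
p,R=pose();pic,d=grab_frame("wrist");k=get_calibration("wrist");H,S,V,roi,cl=rep(pic,d,k);cv2.imwrite("pics/w5.png",pic)
print("tcp",M0.inv().apply(p))
Q=M0.inv().apply(cl(((H<8)|(H>172))&(S>150)));Q=Q[(Q[:,1]<.07)&(Q[:,1]>.03)&(Q[:,2]>-.125)]
print("red",len(Q),np.round(np.percentile(Q,[2,50,98],axis=0),4).tolist())
T=Q[Q[:,2]>np.percentile(Q[:,2],95)-.004];print(cv2.minAreaRect((T[:,:2]*1000).astype(np.float32)))
Y=M0.inv().apply(cl((H>20)&(H<35)&(S>100)&roi(330,511,60,250)));Y=Y[(Y[:,2]>-.115)&(abs(Y[:,0]-.56)<.03)];print("handle",len(Y),np.round(np.percentile(Y,[2,50,98],axis=0),4).tolist())
plan(tcp([RED[0],RED[1],-.178],0),gripR(M0),1)
E
```

```text
tcp [ 0.5076655   0.04482267 -0.10898479]
red 1766 [[0.4741, 0.0412, -0.1205], [0.5102, 0.046, -0.118], [0.5407, 0.0507, -0.1166]]
((506.6666259765625, 46.000633239746094), (69.30467224121094, 9.780909538269043), 0.14675231277942657)Traceback (most recent call last):
  File "<stdin>", line 7, in <module>
    return _quantile_unchecked(
        a, q, axis, out, overwrite_input, method, keepdims, weights)
    return _ureduce(a,
                    func=_quantile_ureduce_func,
    ...<5 lines>...
                    overwrite_input=overwrite_input,
                    method=method)
    r = func(a, **kwargs)
    result = _quantile(arr,
                       quantiles=q,
    ...<2 lines>...
                       out=out,
                       weights=wgt)
    slices_having_nans = np.isnan(arr[-1, ...])
                                  ~~~^^^^^^^^^
IndexError: index -1 is out of bounds for axis 0 with size 0
```

View pics/w5.png

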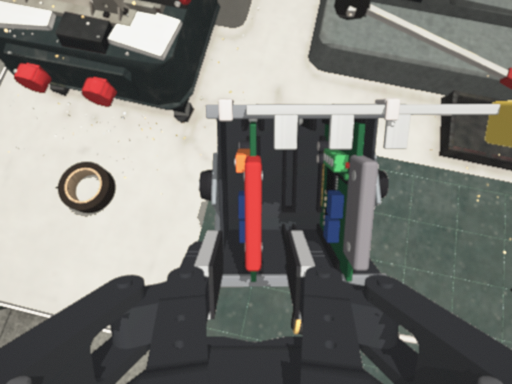

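The lock-bar teeth now stand clear of both boards. The red bar is at (253,212), centred between the fingers. Descending and pinching gently.

>>> {"name": "apply_moves", "arguments": {
  "motion": [
    [-0.007,-0.008,0.2,0,0,0],
    [-0.007,-0.008,0.36,0,0,0],
    [-0.007,-0.008,0.43,0,0,0],
    [-0.007,-0.008,0.46,0,0,0],
    [-0.007,-0.008,0.46,0,0,0]
  ],
  "claw": 0.3
}}

```text
time_s: 13.75
eef_pos: [0.5035, 0.1637, 0.0992]
orientation: [-0.029, 0.96, 0.108, 0.258]
contact_force: [-0.4, 0.3, -0.9]
gripper_width: 0.0256
grip_force: 0.0
```

>>> {"name": "apply_moves", "arguments": {
  "motion": [
    [0,0,0,0,0,0],
    [0,0,0,0,0,0],
    [0,0,0,0,0,0],
    [0,0,0,0,0,0]
  ],
  "claw": 0.12
}}

```text
time_s: 14.25
eef_pos: [0.5036, 0.1637, 0.0998]
orientation: [-0.029, 0.96, 0.109, 0.258]
contact_force: [0.3, -5.2, 3.3]
gripper_width: 0.0105
grip_force: 2.6
```

```bash
python3 - <<'E'
from h import *
p,R=pose();s=read_state();print(M0.inv().apply(p),"force M0",M0.inv().apply(s['contact_force']),s['grip_force'],(gripR(M0).inv()*R).as_rotvec(degrees=True))
E
```

```text
[ 0.50678493  0.04623525 -0.17731224] force M0 [ 0.9102847  -5.15790647  3.29189658] 2.645350992679596 [-0.08139878  0.11793271  0.04567752]
```

>>> {"name": "apply_moves", "arguments": {
  "motion": [
    [0,0.004,0,0,0,0],
    [0,0.004,0,0,0,0],
    [0,0.004,0,0,0,0]
  ],
  "claw": 0.102
}}

```text
time_s: 14.62
eef_pos: [0.5036, 0.1636, 0.0999]
orientation: [-0.029, 0.96, 0.109, 0.258]
contact_force: [-3.8, -2.8, 6.3]
gripper_width: 0.0094
grip_force: 33.7
```

```bash
python3 - <<'E'
from h import *
p,R=pose();s=read_state();print(M0.inv().apply(p),"force M0",M0.inv().apply(s['contact_force']),s['grip_force'],s['gripper_width'])
E
```

```text
[ 0.50680259  0.04614959 -0.1772321 ] force M0 [-0.57741816 -1.89488947  7.61223955] 33.69282066822052 0.009446493107593197
```

>>> {"name": "apply_moves", "arguments": {
  "motion": [
    [0,0,-0.01,0,0,0],
    [0,0,-0.02,0,0,0],
    [0,0,-0.027,0,0,0],
    [0,0,-0.034,0,0,0],
    [0,0,-0.041,0,0,0],
    [0,0,-0.048,0,0,0],
    [0,0,-0.055,0,0,0],
    [0,0,-0.062,0,0,0],
    [0,0,-0.07,0,0,0],
    [0,0,-0.08,0,0,0]
  ]
}}

```text
time_s: 15.88
eef_pos: [0.4982, 0.1629, 0.1085]
orientation: [-0.03, 0.959, 0.109, 0.258]
contact_force: [17.5, 6.4, -18.6]
gripper_width: 0.0093
grip_force: 31.3
```

```bash
python3 - <<'E'
from h import *
p,R=pose();s=read_state();print(M0.inv().apply(p),"force M0",M0.inv().apply(s['contact_force']),s['grip_force'],s['gripper_width'],"moment",M0.inv().apply(s['moment']))
E
```

```text
[ 0.50638121  0.04668527 -0.16704808] force M0 [  6.70585261   2.32208811 -25.30116385] 31.25078022480011 0.009320268646908327 moment [ 0.42361266 -1.19334807  0.11168161]
```

```bash
cat >> m.py <<'E'
def redtop():
    p,R=pose();pic,d=grab_frame("wrist");k=get_calibration("wrist");H,S,V,roi,cl=rep(pic,d,k)
    P=cl(((H<8)|(H>172))&(S>150));T=R.inv().apply(P-p);T=T[(abs(T[:,1])<.02)&(T[:,2]>-.12)&(T[:,2]<.02)]
    print("red in tool",len(T),np.round(np.percentile(T,[2,50,98],axis=0),4).tolist());return T,p,R,pic
E
python3 - <<'E'
from m import *
T,p,R,pic=redtop();Q=M0.inv().apply(R.apply(T)+p);print(np.round(np.percentile(Q,[2,50,98],axis=0),4).tolist())
s=read_state();print("force M0",M0.inv().apply(s['contact_force']),s['time_s'])
E
```

```text
red in tool 3872 [[-0.0291, -0.0053, -0.0608], [0.008, -0.0008, -0.0594], [0.0345, 0.0038, -0.0432]]
[[0.4771, 0.0429, -0.1237], [0.5142, 0.0474, -0.1077], [0.5408, 0.052, -0.1063]]
force M0 [  5.52065307   1.20089926 -18.17088416] 15.925
```

>>> {"name": "apply_moves", "arguments": {
  "motion": [
    [0.002,0,-0.01,0,0,0],
    [0.004,0,-0.025,0,0,0],
    [0.004,0,-0.04,0,0,0],
    [0.004,0,-0.055,0,0,0],
    [0.004,0,-0.07,0,0,0],
    [0.004,0,-0.085,0,0,0],
    [0.004,0,-0.1,0,0,0],
    [0.004,0,-0.115,0,0,0]
  ]
}}

```text
time_s: 16.92
eef_pos: [0.4896, 0.1611, 0.123]
orientation: [-0.03, 0.96, 0.109, 0.258]
contact_force: [19.3, 6.3, -20.6]
gripper_width: 0.0093
grip_force: 31.0
```

```bash
python3 - <<'E'
from m import *
s=read_state();print("force M0",M0.inv().apply(s['contact_force']),s['grip_force'],"moment",M0.inv().apply(s['moment']),M0.inv().apply(s['eef_pos']))
T,p,R,pic=redtop()
E
```

```text
force M0 [  7.20563016   1.79363898 -27.89820962] 31.003239154815674 moment [ 0.53851633 -1.1990018   0.06928668] [ 0.50602199  0.04682011 -0.15012539]
red in tool 3860 [[-0.0292, -0.0053, -0.0608], [0.0083, -0.0008, -0.0595], [0.0345, 0.0038, -0.0432]]
```

>>> {"name": "apply_moves", "arguments": {
  "motion": [
    [0.01,0,0,0,0,0],
    [0.01,0,0,0,0,0],
    [0.01,0,0,0,0,0]
  ]
}}

```text
time_s: 17.35
eef_pos: [0.4894, 0.1608, 0.1236]
orientation: [-0.029, 0.96, 0.109, 0.256]
contact_force: [3.6, 4.3, -9.4]
gripper_width: 0.0093
grip_force: 33.4
```

```bash
python3 - <<'E'
from m import *
s=read_state();print("force M0",M0.inv().apply(s['contact_force']),s['grip_force'],"moment",M0.inv().apply(s['moment']),M0.inv().apply(s['eef_pos']))
p,R=pose();print((gripR(M0).inv()*R).as_rotvec(degrees=True))
E
```

```text
force M0 [ -0.86088971   3.35314951 -10.40928863] 33.41422498226166 moment [0.93750345 0.15121501 0.0744602 ] [ 0.5061329   0.0466078  -0.14945903]
[ 0.00565555 -0.10468159  0.0939147 ]
```

>>> {"name": "apply_moves", "arguments": {
  "motion": [
    [0.002,-0.002,-0.012,0,0,0],
    [0.002,-0.003,-0.025,0,0,0],
    [0.003,-0.003,-0.04,0,0,0],
    [0.003,-0.003,-0.055,0,0,0],
    [0.004,-0.003,-0.07,0,0,0],
    [0.004,-0.003,-0.085,0,0,0],
    [0.005,-0.003,-0.1,0,0,0],
    [0.005,-0.003,-0.115,0,0,0],
    [0.005,-0.003,-0.13,0,0,0],
    [0.005,-0.003,-0.145,0,0,0]
  ]
}}

```text
time_s: 18.6
eef_pos: [0.4792, 0.1585, 0.1415]
orientation: [-0.029, 0.96, 0.109, 0.256]
contact_force: [13.4, 5.0, -18.9]
gripper_width: 0.0093
grip_force: 31.6
```

```bash
python3 - <<'E'
from m import *
s=read_state();print("force M0",M0.inv().apply(s['contact_force']),s['grip_force'],"moment",M0.inv().apply(s['moment']),M0.inv().apply(s['eef_pos']))
p,R=pose();print((gripR(M0).inv()*R).as_rotvec(degrees=True))
E
```

```text
force M0 [  2.87191083   1.86683521 -23.4832253 ] 31.589276790618896 moment [ 0.58052986 -0.26013568  0.11265541] [ 0.50603782  0.04667853 -0.12872744]
[-0.02755083 -0.15043276  0.07004649]
```

>>> {"name": "apply_moves", "arguments": {
  "motion": [
    [0.003,0,-0.012,0,0,0],
    [0.004,0,-0.025,0,0,0],
    [0.004,0,-0.04,0,0,0],
    [0.004,0,-0.055,0,0,0],
    [0.004,0,-0.07,0,0,0],
    [0.004,0,-0.085,0,0,0],
    [0.004,0,-0.1,0,0,0],
    [0.004,0,-0.115,0,0,0],
    [0.004,0,-0.13,0,0,0],
    [0.004,0,-0.145,0,0,0]
  ]
}}

```text
time_s: 19.85
eef_pos: [0.4705, 0.1563, 0.1638]
orientation: [-0.029, 0.96, 0.109, 0.258]
contact_force: [-0.8, 0.1, -2.0]
gripper_width: 0.0095
grip_force: 34.7
```

>>> {"name": "apply_moves", "arguments": {
  "motion": [
    [0.002,0,-0.015,0,0,0],
    [0.003,0,-0.03,0,0,0],
    [0.003,0,-0.045,0,0,0],
    [0.003,0,-0.06,0,0,0],
    [0.003,0,-0.075,0,0,0],
    [0.003,0,-0.09,0,0,0],
    [0.003,0,-0.105,0,0,0],
    [0.003,0,-0.12,0,0,0],
    [0.003,0,-0.135,0,0,0],
    [0.003,0,-0.15,0,0,0]
  ]
}}

```text
time_s: 21.1
eef_pos: [0.4599, 0.1539, 0.1834]
orientation: [-0.029, 0.96, 0.109, 0.258]
contact_force: [1.0, -0.1, -1.9]
gripper_width: 0.0092
grip_force: 34.7
```

```bash
python3 - <<'E'
from m import *
s=read_state();print("force M0",M0.inv().apply(s['contact_force']),s['grip_force'],"moment",M0.inv().apply(s['moment']),M0.inv().apply(s['eef_pos']))
T,p,R,pic=redtop()
E
```

```text
force M0 [-0.09395956 -0.31411377 -2.09824242] 34.674718379974365 moment [0.0053876  0.46219987 0.00327044] [ 0.50975132  0.04652951 -0.08249438]
red in tool 3830 [[-0.0287, -0.0053, -0.0607], [0.0087, -0.0008, -0.0594], [0.0348, 0.0038, -0.043]]
```

Module is free: only its weight, about 2 N, shows in the force. Now I'll fit the easel from the first depth pictures.

```bash
cat > ez.py <<'E'
from m import *
def fit(P,n0=None,it=600,tol=.0025,seed=0):
    rng=np.random.default_rng(seed);best=None
    for _ in range(it):
        a,b,e=P[rng.choice(len(P),3,False)];nn=np.cross(b-a,e-a);L=np.linalg.norm(nn)
        if L<1e-6: continue
        nn/=L;nn*=np.sign(nn[2])
        if n0 is not None and nn@n0<.97: continue
        m=abs((P-a)@nn)<tol
        if best is None or m.sum()>best.sum():best=m
    Q=P[best];c=Q.mean(0);n=np.linalg.svd(Q-c,full_matrices=False)[2][2];return n*np.sign(n[2]),c,Q
def rest(P,tag):
    P=P[(P[:,2]>.015)&(P[:,2]<.14)]
    n,c,Q=fit(P,np.array([-.165,.873,.454]));az=np.arctan2(n[1],n[0])
    ye=np.array([np.sin(az),-np.cos(az),0]);up=np.cross(ye,n) ;up*=np.sign(up[2])
    t=Q@ye;x0=c+up*((.012-c[2])/up[2]);s=(Q-x0)@up
    print(tag,len(Q),"az n",np.degrees(az).round(2),"tilt",np.degrees(np.arcsin(n[2])).round(2),"ye",ye.round(3),"t ext",np.percentile(t,[.5,2,98,99.5]).round(4),"s ext",np.percentile(s,[1,99]).round(4),"n.x0",round(float(n@x0),4))
    mid=(np.percentile(t,.5)+np.percentile(t,99.5))/2;print("   corner",(x0+ye*(mid-x0@ye)).round(4))
    return n,ye,up,x0
E
python3 - <<'E'
from ez import *
for c in("scene","side"):
    d=np.load(c+"0.npy");k=get_calibration(c);uu,vv=np.meshgrid(range(512),range(384))
    P=cloud(c,d,d>0);P=P[(P[:,0]>.33)&(P[:,0]<.58)&(P[:,1]<-.33)&(P[:,1]>-.55)]
    rest(P,c)
p,R=pose();print("mass-ish; joints",read_state()['joints'])
E
```

```text
scene 289 az n 99.88 tilt 27.67 ye [0.985 0.172 0.   ] t ext [0.3071 0.308  0.4581 0.4602] s ext [0.0091 0.1125] n.x0 -0.4107
   corner [ 0.4586 -0.3972  0.012 ]
side 319 az n 100.29 tilt 26.72 ye [0.984 0.179 0.   ] t ext [0.3088 0.3101 0.4577 0.4589] s ext [0.0035 0.1108] n.x0 -0.4137
   corner [ 0.4615 -0.3931  0.012 ]
mass-ish; joints [ 0.30173177 -0.48365732  2.39732709 -0.05907667  0.70536994  1.68180864]
```

```bash
cat >> ez.py <<'E'
AZ=np.radians(100.1);TI=np.radians(27);NN=np.array([np.cos(TI)*np.cos(AZ),np.cos(TI)*np.sin(AZ),np.sin(TI)]);YE=np.array([np.sin(AZ),-np.cos(AZ),0]);UP=np.cross(YE,NN);UP*=np.sign(UP[2])
CO=np.array([.460,-.395,.012]);ME=Ro.from_matrix(np.c_[YE,NN,UP]);GE=gripR(ME)
OFF=np.array([.001,-.0008,.0626]) # module origin in tool
def goal(y,n,s,co=None): # tool pos for module origin at corner + y*YE + n*NN + s*UP
    return (CO if co is None else co)+y*YE+n*NN+s*UP-GE.apply(OFF)
E
python3 - <<'E'
from ez import *
print(np.linalg.det(ME.as_matrix()),UP)
p,R=pose();q=p-R.apply([0,0,.06]);plan(q,R,1)
g=goal(-.10,.05,.15);print(q,g);plan(g,GE,4,q,R)
E
```

```text
0.9999999999999994 [ 0.07961483 -0.44695509  0.89100652]
[0.0, -0.0, -0.4, 0.0, 0.0, 0.0] rows>= 1.0
[0.43066018 0.14724993 0.23566834] [ 0.36980365 -0.46457651  0.22376432]
[-0.293, 0.971, -0.146, 0.107, -0.12, 0.041] rows>= 2.5
[-0.275, 0.963, -0.219, 0.107, -0.12, 0.041] rows>= 2.5
[-0.266, 0.946, -0.292, 0.107, -0.12, 0.041] rows>= 2.5
[-0.267, 0.92, -0.363, 0.107, -0.12, 0.041] rows>= 2.5
```

>>> {"name": "apply_moves", "arguments": {
  "motion": [
    [0,0,-0.1,0,0,0],
    [0,0,-0.25,0,0,0],
    [0,0,-0.4,0,0,0],
    [0,0,-0.4,0,0,0]
  ]
}}

```text
time_s: 21.65
eef_pos: [0.4317, 0.1476, 0.2378]
orientation: [-0.03, 0.959, 0.109, 0.26]
contact_force: [0.0, -0.6, -1.9]
gripper_width: 0.0095
grip_force: 34.8
```

>>> {"name": "apply_moves", "arguments": {
  "motion": [
    [-0.07,0.24,-0.04,0.03,-0.03,0.01],
    [-0.15,0.49,-0.07,0.05,-0.06,0.02],
    [-0.22,0.73,-0.11,0.08,-0.09,0.03],
    [-0.29,0.97,-0.15,0.11,-0.12,0.04]
  ]
}}

```text
time_s: 22.15
eef_pos: [0.4153, -0.0071, 0.2321]
orientation: [-0.083, 0.973, 0.105, 0.189]
contact_force: [1.6, -0.0, -2.2]
gripper_width: 0.0095
grip_force: 34.6
```

>>> {"name": "apply_moves", "arguments": {
  "motion": [
    [-0.07,0.24,-0.05,0.03,-0.03,0.01],
    [-0.14,0.48,-0.11,0.05,-0.06,0.02],
    [-0.21,0.72,-0.16,0.08,-0.09,0.03],
    [-0.28,0.96,-0.22,0.11,-0.12,0.04]
  ]
}}

```text
time_s: 22.65
eef_pos: [0.3994, -0.1604, 0.2281]
orientation: [-0.136, 0.978, 0.099, 0.119]
contact_force: [1.1, -0.7, -1.4]
gripper_width: 0.0094
grip_force: 34.6
```

>>> {"name": "apply_moves", "arguments": {
  "motion": [
    [-0.07,0.24,-0.07,0.03,-0.03,0.01],
    [-0.13,0.47,-0.14,0.05,-0.06,0.02],
    [-0.2,0.71,-0.22,0.08,-0.09,0.03],
    [-0.27,0.95,-0.29,0.11,-0.12,0.04]
  ]
}}

```text
time_s: 23.15
eef_pos: [0.3847, -0.3141, 0.2235]
orientation: [-0.188, 0.976, 0.094, 0.049]
contact_force: [0.9, 0.2, -1.1]
gripper_width: 0.0092
grip_force: 34.6
```

>>> {"name": "apply_moves", "arguments": {
  "motion": [
    [-0.07,0.23,-0.09,0.03,-0.03,0.01],
    [-0.13,0.46,-0.18,0.05,-0.06,0.02],
    [-0.2,0.69,-0.27,0.08,-0.09,0.03],
    [-0.27,0.92,-0.36,0.11,-0.12,0.04],
    [-0.27,0.92,-0.36,0.11,-0.12,0.04],
    [-0.27,0.92,-0.36,0.11,-0.12,0.04]
  ]
}}

```text
time_s: 23.9
eef_pos: [0.37, -0.4646, 0.2186]
orientation: [-0.239, 0.967, 0.088, -0.022]
contact_force: [-0.6, 0.2, -1.8]
gripper_width: 0.0097
grip_force: 34.6
```

```bash
python3 - <<'E'
from ez import *
s=read_state();print(s['joints'],s['eef_pos'],s['contact_force'],s['grip_force'])
p,R=pose();plan(goal(-.10,.05,.15),GE,1)
T,p,R,pic=redtop();cv2.imwrite("pics/w6.png",pic)
d=grab_frame("wrist")[1];np.save("w6.npy",d);k=get_calibration("wrist");H,S,V,roi,cl=rep(pic,d,k)
P=cl(d>.15);P=P[(P[:,0]>.33)&(P[:,0]<.58)&(P[:,1]<-.33)&(P[:,1]>-.55)];rest(P,"wrist")
E
```

```text
[-1.04242888  0.42722036  1.43153393  0.16165956  1.74033058  0.33650121] [ 0.37000703 -0.46460843  0.21860591] [-0.60903779  0.15108296 -1.77118992] 34.63168680667877
[-0.001, -0.016, -0.03, -0.013, 0.002, 0.005] rows>= 0.1
red in tool 3838 [[-0.0288, -0.0058, -0.0604], [0.0086, -0.0013, -0.0591], [0.0349, 0.0033, -0.0443]]
wrist 2332 az n 99.21 tilt 29.48 ye [0.987 0.16  0.   ] t ext [0.3171 0.319  0.4472 0.4523] s ext [0.0218 0.114 ] n.x0 -0.3947
   corner [ 0.4534 -0.3927  0.012 ]
```

View pics/w6.png

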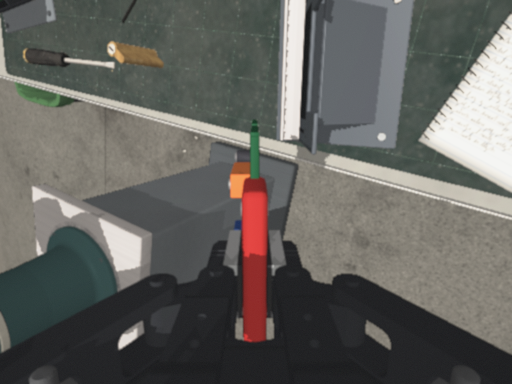

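The view shows the white ledge strip at cols 280–300, rows 0–140, with the rest edge-on just right of it (~312). The module is held straight, with its orange/blue components on the left, which is the front. Measuring the ledge.

```bash
python3 - <<'E'
from ez import *
pic=cv2.imread("pics/w6.png");d=np.load("w6.npy");k=get_calibration("wrist");H,S,V,roi,cl=rep(pic,d,k)
def ec(m): return ME.inv().apply(cl(m)-CO)
L=ec((V>150)&(S<60)&roi(272,308,0,145));pc=[1,10,25,50,75,90,99]
print("ledge y,n,s");print(np.round(np.percentile(L,pc,axis=0)*1000,1))
for r in(20,50,80,110): 
    print(r,[(c,tuple(np.round(1000*ec((np.arange(384)[:,None]==r)&(np.arange(512)[None]==c))[0]).astype(int)),int(V[r,c])) for c in range(276,334,4) if d[r,c]>0])
for c in("scene","side"):
    d2=np.load(c+"0.npy");p=cv2.imread(f"pics/{c}0.png");P=cloud(c,d2,d2>0);Q=ME.inv().apply(P-CO);m=(abs(Q[:,0])<.07)&(Q[:,1]>.003)&(Q[:,1]<.016)&(Q[:,2]>-.005)&(Q[:,2]<.05)
    print(c,m.sum(),np.histogram(Q[m,2]*1000,range(-5,51,5)))
E
```

```text
ledge y,n,s
[[-83.3   1.7 -23.6]
 [-60.5   3.7  20.2]
 [-37.3   6.9  21.1]
 [ -1.   12.2  21.7]
 [ 32.2  17.4  22.6]
 [ 50.9  20.2  29.1]
 [ 61.7  21.9  30.6]]
20 [(276, (np.int64(56), np.int64(27), np.int64(-27)), 83), (280, (np.int64(56), np.int64(23), np.int64(-26)), 115), (284, (np.int64(54), np.int64(19), np.int64(-18)), 192), (288, (np.int64(43), np.int64(18), np.int64(30)), 216), (292, (np.int64(45), np.int64(13), np.int64(22)), 241), (296, (np.int64(45), np.int64(10), np.int64(24)), 240), (300, (np.int64(45), np.int64(5), np.int64(22)), 238), (304, (np.int64(45), np.int64(1), np.int64(22)), 171), (308, (np.int64(40), np.int64(0), np.int64(44)), 28), (312, (np.int64(35), np.int64(0), np.int64(67)), 129), (316, (np.int64(35), np.int64(-3), np.int64(71)), 81), (320, (np.int64(50), np.int64(-18), np.int64(0)), 77), (324, (np.int64(36), np.int64(-11), np.int64(65)), 97), (328, (np.int64(35), np.int64(-14), np.int64(67)), 76), (332, (np.int64(36), np.int64(-18), np.int64(66)), 92)]
50 [(276, (np.int64(24), np.int64(26), np.int64(-27)), 81), (280, (np.int64(23), np.int64(22), np.int
[... 2005 characters left out ...]
np.int64(-42), np.int64(1), np.int64(49)), 30), (308, (np.int64(-41), np.int64(0), np.int64(69)), 133), (312, (np.int64(-43), np.int64(-15), np.int64(0)), 75), (316, (np.int64(-43), np.int64(-19), np.int64(-1)), 77), (320, (np.int64(-41), np.int64(-12), np.int64(67)), 130), (324, (np.int64(-41), np.int64(-16), np.int64(65)), 109), (328, (np.int64(-41), np.int64(-19), np.int64(65)), 110), (332, (np.int64(-41), np.int64(-24), np.int64(62)), 110)]
scene 134 (array([  0,   0,   0,   0,  18, 109,   7,   0,   0,   0,   0]), array([-5,  0,  5, 10, 15, 20, 25, 30, 35, 40, 45, 50]))
side 106 (array([ 7, 15, 13, 11,  3,  4,  4, 11, 13, 12, 13]), array([-5,  0,  5, 10, 15, 20, 25, 30, 35, 40, 45, 50]))
```

The ledge sits at s ≈ 21.5 mm, the rest face at n ≈ +1 mm, and the lip at about 19 mm, all consistent. Moving in.

```bash
python3 - <<'E'
from ez import *
a=goal(0,.03,.10);b=goal(0,.009,.045)
plan(a,GE,1);plan(b,GE,1,a,GE)
E
```

```text
[0.664, 0.133, 0.307, -0.011, 0.002, 0.006] rows>= 1.8
[0.0, 0.14, 0.367, 0.0, 0.0, 0.0] rows>= 0.9
```

>>> {"name": "apply_moves", "arguments": {
  "motion": [
    [0.2,0.04,0.09,-0.004,0,0.002],
    [0.4,0.08,0.19,-0.008,0,0.004],
    [0.6,0.12,0.28,-0.011,0.002,0.006],
    [0.664,0.133,0.307,-0.011,0.002,0.006],
    [0.664,0.133,0.307,-0.011,0.002,0.006],
    [0.664,0.133,0.307,-0.011,0.002,0.006]
  ]
}}

```text
time_s: 24.75
eef_pos: [0.4669, -0.4435, 0.1708]
orientation: [-0.232, 0.969, 0.085, -0.021]
contact_force: [-0.3, 0.1, -2.5]
gripper_width: 0.0091
grip_force: 34.6
```

>>> {"name": "apply_moves", "arguments": {
  "motion": [
    [0,0.05,0.1,0,0,0],
    [0,0.09,0.22,0,0,0],
    [0,0.13,0.32,0,0,0],
    [0,0.14,0.36,0,0,0],
    [0,0.14,0.36,0,0,0],
    [0,0.14,0.36,0,0,0]
  ]
}}

```text
time_s: 25.5
eef_pos: [0.4666, -0.4376, 0.1134]
orientation: [-0.232, 0.969, 0.085, -0.02]
contact_force: [-0.5, -0.4, -1.5]
gripper_width: 0.0094
grip_force: 34.6
```

```bash
python3 - <<'E'
from ez import *
p,R=pose();s=read_state()
print("mod (y,n,s) mm",ME.inv().apply(p+R.apply(OFF)-CO)*1000,"rot err deg",(GE.inv()*R).as_rotvec(degrees=True),"F",ME.inv().apply(s['contact_force']),s['grip_force'],s['time_s'])
T,p,R,pic=redtop()
d=grab_frame("wrist")[1];k=get_calibration("wrist");H,S,V,roi,cl=rep(pic,d,k)
Q=ME.inv().apply(cl(d>0)-CO)
m=(abs(Q[:,0])<.07)&(Q[:,1]>.004)&(Q[:,1]<.016)&(Q[:,2]<.035)&(Q[:,2]>0);print("ledge s",m.sum(),np.percentile(Q[m,2],[10,50,90])*1000)
m=(Q[:,0]>.057)&(Q[:,0]<.074)&(abs(Q[:,1])<.006)&(Q[:,2]>.04)&(Q[:,2]<.105);print("rest n",m.sum(),np.percentile(Q[m,1],[10,50,90])*1000)
g=((H>45)&(H<85)&(S>100));G=ME.inv().apply(cl(g&(d<.35))-CO);G=G[(abs(G[:,0])<.07)&(abs(G[:,1])<.03)];print("green y,n,s",len(G),np.round(np.percentile(G,[2,50,98],axis=0)*1000,1).tolist())
E
```

```text
mod (y,n,s) mm [4.24990036e-02 8.38608446e+00 4.73592960e+01] rot err deg [-0.03697725  0.03088164  0.00913824] F [-0.53550858 -1.01391863 -1.1954459 ] 34.64255690574646 25.5
red in tool 3831 [[-0.0289, -0.005, -0.0601], [0.0084, -0.0005, -0.0587], [0.0349, 0.0041, -0.0438]]
ledge s 550 [20.49162471 21.46305128 22.44883873]
rest n 121 [-0.41082605 -0.32293913 -0.19933924]
green y,n,s 361 [[34.6, 6.8, 94.2], [45.2, 8.1, 147.1], [54.1, 9.4, 148.4]]
```

>>> {"name": "apply_moves", "arguments": {
  "motion": [
    [0,0.007,0.04,0,0,0],
    [0,0.014,0.08,0,0,0],
    [0,0.02,0.115,0,0,0],
    [0,0.028,0.14,0,0,0],
    [0,0.028,0.147,0,0,0],
    [0,0.028,0.147,0,0,0]
  ]
}}

```text
time_s: 26.35
eef_pos: [0.4651, -0.431, 0.0912]
orientation: [-0.233, 0.969, 0.085, -0.021]
contact_force: [-0.9, -0.4, -1.5]
gripper_width: 0.0093
grip_force: 34.7
```

>>> {"name": "apply_moves", "arguments": {
  "motion": [
    [0,0,0.004,0,0,0],
    [0,0,0.008,0,0,0],
    [0,0,0.012,0,0,0],
    [0,0,0.012,0,0,0]
  ]
}}

```text
time_s: 26.85
eef_pos: [0.4649, -0.4302, 0.0896]
orientation: [-0.233, 0.969, 0.085, -0.021]
contact_force: [-0.2, 0.8, -1.4]
gripper_width: 0.0094
grip_force: 34.7
```

```bash
cat > st.py <<'E'
from ez import *
p,R=pose();s=read_state()
print("mod (y,n,s) mm",ME.inv().apply(p+R.apply(OFF)-CO)*1000,"rot err deg",(GE.inv()*R).as_rotvec(degrees=True),"F",ME.inv().apply(s['contact_force']),s['grip_force'],s['time_s'],"mom",ME.inv().apply(s['moment']))
E
python3 st.py
```

```text
mod (y,n,s) mm [-0.29968605  4.40928357 22.63946637] rot err deg [ 0.02726431 -0.00155428  0.02797273] F [-0.03545338  0.09234551 -1.60153784] 34.66908395290375 26.85 mom [-0.42115589 -0.00853515  0.02225745]
```

Not touching yet. Now 0.6 mm steps.

>>> {"name": "apply_moves", "arguments": {
  "motion": [
    [0,0,0.004,0,0,0],
    [0,0,0.008,0,0,0],
    [0,0,0.008,0,0,0]
  ]
}}

```text
time_s: 27.22
eef_pos: [0.465, -0.4299, 0.0888]
orientation: [-0.233, 0.969, 0.085, -0.02]
contact_force: [0.0, 0.0, -0.5]
gripper_width: 0.0095
grip_force: 34.9
```

>>> {"name": "apply_moves", "arguments": {
  "motion": [
    [0,0,0.004,0,0,0],
    [0,0,0.007,0,0,0],
    [0,0,0.007,0,0,0]
  ]
}}

```text
time_s: 27.6
eef_pos: [0.4651, -0.43, 0.0887]
orientation: [-0.232, 0.969, 0.085, -0.02]
contact_force: [-0.6, -2.0, 6.4]
gripper_width: 0.0095
grip_force: 35.8
```

```bash
python3 st.py
```

```text
mod (y,n,s) mm [-0.11245363  4.11474171 21.80226861] rot err deg [-0.06337025  0.03602505  0.0114462 ] F [-0.9536479   1.20875563  6.53814112] 35.831002593040466 27.6 mom [-0.10527754  0.23640023 -0.03334045]
```

Touching the ledge at about 8 N. Easing off slightly and moving back to the rest.

>>> {"name": "apply_moves", "arguments": {
  "motion": [
    [0,0.004,-0.003,0,0,0],
    [0,0.008,-0.004,0,0,0],
    [0,0.012,-0.004,0,0,0],
    [0,0.014,-0.004,0,0,0],
    [0,0.014,-0.004,0,0,0]
  ]
}}

```text
time_s: 28.22
eef_pos: [0.4652, -0.4307, 0.0883]
orientation: [-0.234, 0.968, 0.085, -0.021]
contact_force: [-0.5, -0.5, 7.5]
gripper_width: 0.0094
grip_force: 36.1
```

```bash
python3 st.py
```

```text
mod (y,n,s) mm [-0.17779154  3.44225369 21.78814395] rot err deg [0.11904812 0.01074478 0.0107371 ] F [-0.54842153  3.01794552  6.88386583] 36.05442523956299 28.225 mom [6.58450136e-01 2.10233270e-01 5.19157440e-04]
```

>>> {"name": "apply_moves", "arguments": {
  "motion": [
    [0,0,-0.004,0,0,0],
    [0,0,-0.006,0,0,0],
    [0,0.003,-0.006,0,0,0],
    [0,0.003,-0.006,0,0,0]
  ]
}}

```text
time_s: 28.72
eef_pos: [0.4652, -0.431, 0.0882]
orientation: [-0.234, 0.968, 0.085, -0.021]
contact_force: [-0.5, 0.7, 6.0]
gripper_width: 0.0091
grip_force: 36.0
```

```bash
python3 st.py;python3 - <<'E'
from ez import *
T,p,R,pic=redtop()
d=grab_frame("wrist")[1];k=get_calibration("wrist");H,S,V,roi,cl=rep(pic,d,k)
g=((H>45)&(H<85)&(S>100));Q=ME.inv().apply(cl(d>0)-CO);G=ME.inv().apply(cl(g&(d<.35))-CO);G=G[(abs(G[:,0])<.07)&(abs(G[:,1])<.03)]
for lo in range(20,130,15):
    m=(G[:,2]*1000>lo)&(G[:,2]*1000<lo+15); 
    if m.sum()>5: print(lo,m.sum(),"green y,n",np.round(np.percentile(G[m,:2],[5,50,95],axis=0)*1000,1).tolist())
m=(Q[:,0]>.057)&(Q[:,0]<.074)&(abs(Q[:,1])<.008)&(Q[:,2]>.04)&(Q[:,2]<.108);print("rest n",m.sum(),np.percentile(Q[m,1],[10,50,90])*1000)
E
```

```text
mod (y,n,s) mm [-0.21370661  3.22491764 21.81976896] rot err deg [ 0.17655879 -0.01150703  0.01540254] F [-0.40601287  3.43747228  5.03513315] 35.96012055873871 28.725 mom [0.95521341 0.14580825 0.00649954]
red in tool 3838 [[-0.0288, -0.005, -0.0598], [0.0084, -0.0005, -0.0585], [0.0348, 0.0041, -0.0437]]
65 7 green y,n [[53.2, 2.4], [53.2, 3.3], [53.8, 3.9]]
80 8 green y,n [[53.7, 2.2], [53.7, 2.9], [53.8, 3.7]]
95 14 green y,n [[53.6, 1.2], [53.7, 2.2], [53.7, 3.6]]
110 391 green y,n [[34.9, 0.9], [44.1, 2.6], [53.3, 3.9]]
rest n 62 [-0.36397131 -0.2844378  -0.21185671]
```

>>> {"name": "apply_moves", "arguments": {
  "motion": [
    [0,0.003,-0.004,0,0,0],
    [0,0.007,-0.006,0,0,0],
    [0,0.01,-0.006,0,0,0],
    [0,0.01,-0.006,0,0,0]
  ]
}}

```text
time_s: 29.32
eef_pos: [0.4652, -0.4311, 0.0881]
orientation: [-0.236, 0.968, 0.085, -0.021]
contact_force: [-2.0, 7.6, 7.1]
gripper_width: 0.0094
grip_force: 35.5
```

```bash
python3 st.py
```

```text
mod (y,n,s) mm [-0.27556695  3.2426375  21.81064971] rot err deg [ 0.35865266 -0.05139297  0.03091953] F [-0.6066316  10.25505582  2.79529774] 35.491488575935364 29.325 mom [ 1.42411731  0.03375452 -0.28309673]
```

It is firmly in the corner now. Easing the back pressure, then releasing gradually.

>>> {"name": "apply_moves", "arguments": {
  "motion": [
    [0,-0.006,0,0,0,0],
    [0,-0.006,0,0,0,0]
  ]
}}

```text
time_s: 29.58
eef_pos: [0.4652, -0.4312, 0.0881]
orientation: [-0.235, 0.968, 0.085, -0.021]
contact_force: [-0.7, 6.0, 4.6]
gripper_width: 0.0093
grip_force: 35.4
```

>>> {"name": "apply_moves", "arguments": {
  "motion": [
    [0,0,0,0,0,0],
    [0,0,0,0,0,0]
  ],
  "claw": 0.112
}}

```text
time_s: 29.82
eef_pos: [0.4652, -0.4312, 0.0881]
orientation: [-0.235, 0.968, 0.085, -0.021]
contact_force: [-1.4, 5.4, 5.1]
gripper_width: 0.0095
grip_force: 20.6
```

>>> {"name": "apply_moves", "arguments": {
  "motion": [
    [0,0,0,0,0,0],
    [0,0,0,0,0,0]
  ],
  "claw": 0.122
}}

```text
time_s: 30.08
eef_pos: [0.4653, -0.4314, 0.0879]
orientation: [-0.234, 0.968, 0.086, -0.021]
contact_force: [-0.2, 5.2, 3.9]
gripper_width: 0.0103
grip_force: 3.4
```

```bash
python3 st.py;python3 -c "
from m import *
redtop()"
```

```text
mod (y,n,s) mm [-0.22689476  2.78829814 21.73096364] rot err deg [ 0.22059922 -0.03832593  0.00222853] F [0.71149359 6.37999257 1.11696749] 3.3886805176734924 30.075 mom [ 0.94986622  0.06116838 -0.10227692]
red in tool 3859 [[-0.0288, -0.0053, -0.06], [0.0082, -0.0006, -0.0586], [0.0347, 0.0041, -0.0438]]
```

>>> {"name": "apply_moves", "arguments": {
  "motion": [
    [0,0,0,0,0,0],
    [0,0,0,0,0,0]
  ],
  "claw": 0.14
}}

```text
time_s: 30.38
eef_pos: [0.4654, -0.4321, 0.0876]
orientation: [-0.234, 0.968, 0.085, -0.021]
contact_force: [-0.7, 4.8, 1.0]
gripper_width: 0.0121
grip_force: 2.6
```

>>> {"name": "apply_moves", "arguments": {
  "motion": [
    [0,-0.01,0,0,0,0],
    [0,-0.01,0,0,0,0],
    [0,-0.01,0,0,0,0]
  ],
  "claw": 0.28
}}

```text
time_s: 30.75
eef_pos: [0.4653, -0.4325, 0.0889]
orientation: [-0.232, 0.969, 0.085, -0.02]
contact_force: [0.3, -0.3, 0.2]
gripper_width: 0.0241
grip_force: 0.0
```

```bash
python3 st.py;python3 - <<'E'
from ez import *
T,p,R,pic=redtop();Q=ME.inv().apply(R.apply(T)+p-CO);print("red bar y,n,s",np.round(np.percentile(Q,[2,50,98],axis=0)*1000,1).tolist(),read_state()['gripper_width'])
E
```

```text
mod (y,n,s) mm [-0.34650273  1.9851878  23.12193378] rot err deg [-0.05062984  0.01635486  0.03850386] F [ 0.20481119 -0.25160944  0.32051189] 0.0 30.75 mom [-0.20536429 -0.02853735  0.01993763]
red in tool 3760 [[-0.0299, -0.0055, -0.0586], [0.0082, -0.001, -0.0572], [0.035, 0.0035, -0.0418]]
red bar y,n,s [[-31.3, -2.3, 127.5], [6.8, 2.3, 142.9], [33.6, 6.8, 144.3]] 0.02344425545834144
```

It stands in the corner, fingers free. Withdrawing along the slope.

>>> {"name": "apply_moves", "arguments": {
  "motion": [
    [0,0,-0.03,0,0,0],
    [0,0,-0.1,0,0,0],
    [0,0,-0.2,0,0,0],
    [0,0,-0.35,0,0,0],
    [0,0,-0.5,0,0,0],
    [0,0,-0.6,0,0,0],
    [0,0,-0.6,0,0,0],
    [0,0,-0.6,0,0,0]
  ]
}}

```text
time_s: 31.8
eef_pos: [0.4721, -0.4716, 0.1685]
orientation: [-0.233, 0.968, 0.085, -0.021]
contact_force: [-0.6, -0.2, 0.1]
gripper_width: 0.024
grip_force: 0.0
```

```bash
python3 - <<'E'
from ez import *
p,R=pose();pic,d=grab_frame("wrist");k=get_calibration("wrist");H,S,V,roi,cl=rep(pic,d,k)
Q=ME.inv().apply(cl(((H<8)|(H>172))&(S>150))-CO);Q=Q[(abs(Q[:,0])<.05)&(abs(Q[:,1])<.02)&(Q[:,2]>.12)]
print("red bar",len(Q),np.round(np.percentile(Q,[2,50,98],axis=0)*1000,1).tolist(),read_state()['contact_force'])
T=Q[Q[:,2]>np.percentile(Q[:,2],95)-.004];print(cv2.minAreaRect((T[:,:2]*1000).astype(np.float32)))
s,_=grab_frame("scene");a=cv2.resize(s[225:315,310:400],(384,384),interpolation=cv2.INTER_CUBIC);b=cv2.resize(s[150:240,165:265],(384,384))
cv2.imwrite("pics/end.png",np.hstack([a,b]))
E
```

```text
red bar 1366 [[-33.4, -2.0, 134.6], [3.1, 2.1, 142.5], [33.5, 6.7, 143.9]] [-0.08398091  0.94701076  0.13843668]
((-1.1289215087890625, 2.176007032394409), (9.159197807312012, 69.4565658569336), 89.58370971679688)
```

View pics/end.png

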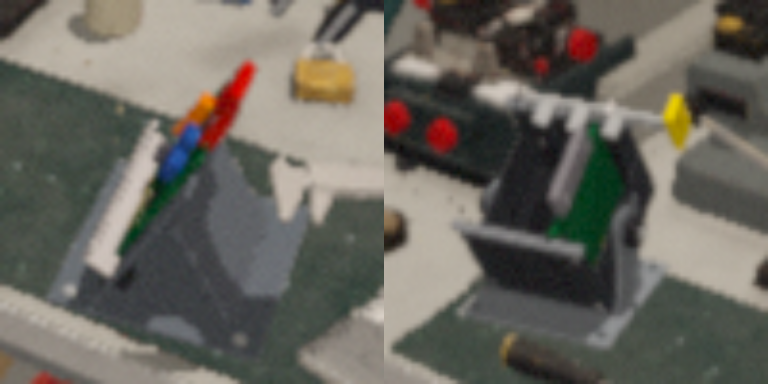

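The left crop shows the module leaning on the easel with its components to the front. It is centred within about 1 mm and square within 0.5°. The right crop shows the bar out and the grey module in place. Handing in.

```bash
python3 -c "
from rig import *
print(order.hand_in())"
```

```text
the job is handed in; nothing more can be done
None
```

The lock bar is out to its stop, and the red module rests centred and square on the easel with its components to the front. The robot has let go and the job is handed in; the hand-in gave no verdict.

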